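# Pack the finishing caddy

## Task

Pack the dark caddy for finishing the prints: lay the brass-bristled wooden brush, bristles up, in the long flat bay, and stand the white, the teal and the amber bottle each upright in the cup of its own colour. Leave the taller glue bottle with the orange nozzle and the plain wooden stick where they are, and do not knock any bottle over.

Things in the scene. Friction and masses are not known exactly. Their poses are not given: they have to be found in the camera images.
- caddy: dark flat caddy, fixed, 220 (x) x 270 mm (y), plate 11 mm thick. Origin: centre of its underside, z up. Brush bay on its -x side, facing the robot: centre x -60, y 0 mm, inside 66 (x) x 150 mm (y), floor 11 mm over the table, grey lip 7 mm over the floor, 5 mm thick. Cups in a row at x +45, y -80, 0, +80 mm. Steel handles 31 mm high at y +-119 mm, x -70 to +10 mm.
- white_cup: white round open cup fixed on the caddy, 56 mm outside at the rim, 20 mm tall, inner diameter 48 mm at the floor, 3 mm thick floor. Origin: centre of its underside (it sits on the caddy plate, so the cup floor is 14 mm and the rim 31 mm above the table), z up. Which of the three cup seats it takes changes.
- teal_cup: teal round open cup fixed on the caddy, 56 mm outside at the rim, 20 mm tall, inner diameter 48 mm at the floor, 3 mm thick floor. Origin: centre of its underside (it sits on the caddy plate, so the cup floor is 14 mm and the rim 31 mm above the table), z up. Which of the three cup seats it takes changes.
- amber_cup: amber (ochre) round open cup fixed on the caddy, 56 mm outside at the rim, 20 mm tall, inner diameter 48 mm at the floor, 3 mm thick floor. Origin: centre of its underside (it sits on the caddy plate, so the cup floor is 14 mm and the rim 31 mm above the table), z up. Which of the three cup seats it takes changes.
- white_bottle: white round bottle with a black cap and a pale grey label, body 29 mm across and straight up to 63 mm, 75 mm tall with the narrow cap; about 55 to 110 g. Origin: centre of its underside, z up along the bottle. Belongs in the white cup.
- teal_bottle: teal round bottle with a white cap, body 27 mm across and straight up to 59 mm, 70 mm tall with the narrow cap; about 55 to 110 g. Origin: centre of its underside, z up along the bottle. Belongs in the teal cup.
- amber_bottle: amber (ochre) round bottle with a black cap, body 32 mm across and straight up to 50 mm, 60 mm tall with the narrow cap; about 55 to 110 g. Origin: centre of its underside, z up along the bottle. Belongs in the amber cup.
- brush: small straight wooden brush lying on the table, 12 mm wide (its x), 120 mm long (its y), wooden body 10 mm high; brass bristles stand up to 17 mm from y -59 to -25 mm. Origin: centre of its underside, z up. The bare wood from y -20 to +60 mm is the place to grasp, across x; 20 to 45 g.
- glue_bottle: look-alike to leave: taller white glue bottle with a yellow label and an orange nozzle, 38 mm across, 100 mm tall. Origin: centre of its underside, z up.
- stick: look-alike to leave: plain wooden stick without bristles, 10 x 200 x 8 mm (long along its y), lying at the back. Origin: centre of its underside.
Things that resemble listed ones, but are neither listed nor needed, are in the scene too. Of the things that look like the brush, the larger one is meant.

How it is judged:
By the outcome, as a careful person would: the job done as asked, in the order asked, and still so for the second after the job is handed in, with the robot touching nothing.
It also fails if it takes over 104 s, if anything falls off the work surface, if the arm or the gripper's body presses on something with over 40 N, if the wrist force passes 120 N, or if a joint passes its speed limit or range.

## Robot

A 6-joint arm with a two-finger parallel gripper is mounted at the origin on a cart in front of the work surface, level with it; the furniture and walls round the work are solid. World frame = base frame: x ahead of the robot, y to its left, z up, the work surface at z = 0. Lengths are in mm, angles in rad, forces in N, time in s.
With the tool pointing down it reaches from about 250 to 775 mm from the base axis. Payload 8.9 kg.
Tool frame: the origin (TCP) lies on the centre line of the jaws, within the pads' length; the fingertips stand robot.finger_overhang ahead of it and the grasp point (between the pads) lies 11 mm behind it (robot.finger_overhang is the distance from the TCP to the fingertips, in mm); z points along the fingers, y is the line along which they close (so a half turn about z gives the same grasp; the last joint's range is limited). The gripper opens to 85 mm and grips with 20 to 120 N. Pads are 22 mm wide; open, the fingers measure 114 mm over their backs; the gripper's body (76 mm by 85 mm) begins 54 mm behind the grasp point. The pads swing forward as they close: fully open they stand 13 mm farther back than shut.
Start: joints at [1.123, 0.291, -0.153, 1.127, 0, 1.431], TCP at [159.55, 500.168, 239.305] pointing down, gripper open.
Joint ranges: [-2.52, 2.52], [-0.91, 1.74], [-1.3, 1.37], [-1.96, 2.02], [-1.52, 1.47], [-3.14, 3.14]. Speed limits (rad/s): [2.22, 2.22, 2.79, 3.14, 3.14, 3.14].

## Interface

Orientations are given as a unit quaternion [w, x, y, z].
In Python, from cell import robot gives the robot as it stands.
- The arm moves only by the shell command python3 -m handwheel 'ROWS' [FORCE]. ROWS is JSON, a list of rows, each an object of numbers: "wx", "wy", "wz": the turn, a rotation vector about the tool's x, y, z in rad; "x", "y", "z": the shift along the tool's x, y, z in m; "jaw": the opening, from 0 (shut) to 1 (fully open). In form: [{"wx": .., "wy": .., "wz": .., "x": .., "y": .., "z": .., "jaw": ..}, ...]. A call has 1 to 12 rows; each row shifts and turns the commanded pose from where the row before left it, along the tool's axes as they then stand; what a row does not reach is not made up. A row lasts 1/8 s, in which the tool goes at most 62.5 mm and 10.7 degrees, less where a joint would pass 70% of its speed; a pose out of reach is approached as far as the arm can. A call is refused whole if a number of a shift passes 0.0625 or a number of a turn 0.188, either way. A call with a gripper value outside its range is refused whole. The fingers move at their own pace and stop on an object; FORCE is the grip in N (left out, the last holds). Time passes only in rows, so rows that do not move let the fingers close. It gives the time, the measured TCP pose, the force, the opening and the grip force at its end, in the units of the state.
- robot.get_state(): the state, without advancing time (a new reading comes with each control period).
- robot.read_camera(name): name is "scene" or "top"; returns a dict with "image" (480x640x3 uint8, blue, green, red), "K" (3x3 intrinsics, pixels), "R" (3x3) and "t" (3): a world point X has camera coordinates R X + t. Camera axes: x right, y down, z forward; pixel columns grow to the right and rows downward; lengths in mm; the calibration is good to about 2 mm. A picture is of the moment at which its call begins. There is no depth.
- robot.close_job(): hands the job in; it is judged then, once.
The state is a dict: "t": time; "q": joint angles; "joint_vel": joint speeds; "joint_torque": joint torques, N m; "tcp_pos": TCP position; "orientation": TCP orientation; "contact_force": force on the tool from outside, world axes, zero at the start; "ft_torque": the same for the moment, N m; "width": finger opening in mm; "finger_force": force on a finger pad.
Only numpy, scipy, OpenCV 4.12 (cv2) and the standard library are available. Lean on these libraries where they do the work, as an engineer would, in place of code of your own. Each camera call takes 0.05 s, during which the arm holds its last target. There are 200 camera calls.

## Working session

There is one attempt and no reset: what is moved stays moved. The work goes in short steps, Python scripts to look and compute and a shell command to move; the robot and the scene stay as the last step left them, time stands still between calls to the robot, and variables do not carry over. Pictures are saved under pics/ and viewed, at most 15 in all, crops included, and the job is handed in when it is done.

```bash
ls; mkdir -p pics; python3 - <<'E'
from cell import robot
import cv2
s=robot.get_state();print(s['t'],s['tcp_pos'],s['orientation'],s['width'],robot.finger_overhang)
for n in('scene','top'):
    c=robot.read_camera(n);cv2.imwrite(f'pics/{n}0.png',c['image']);print(n,c['K'].tolist(),c['R'].tolist(),c['t'].tolist())
E
```

```text
pics
0.0 [159.3792867  499.76219091 238.75581961] [-1.59150559e-04  1.53790364e-01  9.88103288e-01 -6.25613661e-04] 85.06659920376659 8.0
scene [[544.1132556990905, 0.0, 314.6825643350642], [0.0, 544.1132556990905, 239.3025297611557], [0.0, 0.0, 1.0]] [[0.7856744905303666, -0.6186243098939675, 0.004422458373035068], [-0.44225423049816226, -0.56664830571883, -0.6952128402384827], [0.4325815420661489, 0.5442551431398622, -0.7187903370451505]] [-425.93482408488757, 296.5560059461807, 1001.1420466772593]
top [[437.7051732436495, 0.0, 319.10579569296533], [0.0, 437.7051732436495, 232.72762263846647], [0.0, 0.0, 1.0]] [[-0.014239208922935523, -0.9993477163926444, -0.03318714615715208], [-0.9886556546462368, 0.019034605444983633, -0.14898885975661041], [0.14952338099865894, 0.03068917620857521, -0.9882818084930881]] [30.681459283977315, 565.4715394592423, 856.3172124097796]
```

View pics/top0.png

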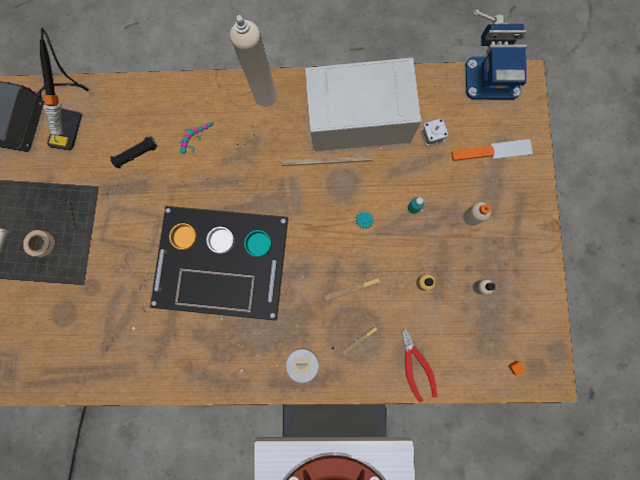

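View pics/scene0.png

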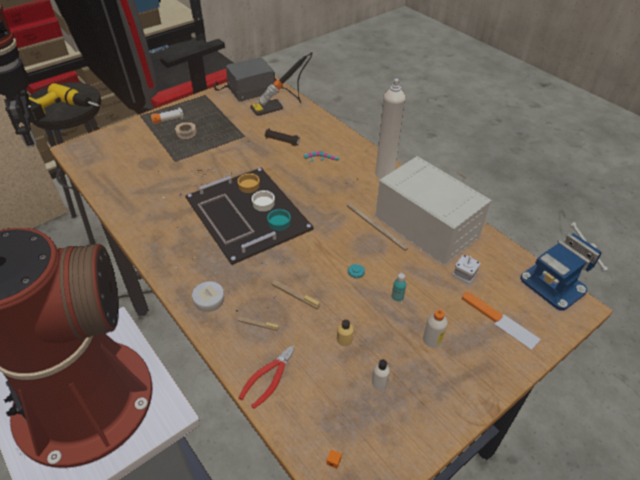

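The top view shows the candidates. For the brush there are a larger one at (352,289) and a smaller one at (360,340), plus the plain stick at (327,161). For the white bottle there are the black-capped one at (486,287) and the glue bottle at (481,211). Teal could be the bottle at (416,205) or the toothed disc at (364,220). Amber is at (427,282). I choose the larger brush at (352,289) and will check it in a close crop.

```bash
python3 - <<'E'
import cv2
t=cv2.imread('pics/top0.png');s=cv2.imread('pics/scene0.png')
f=lambda a,k:cv2.resize(a,None,fx=k,fy=k,interpolation=cv2.INTER_CUBIC)
cv2.imwrite('pics/c1.png',f(t[195:345,315:515],4))
cv2.imwrite('pics/c2.png',f(t[195:330,140:300],5)[:600])
cv2.imwrite('pics/c3.png',f(s[260:400,260:460],4))
E
```

```text
(no output)
```

View pics/c1.png

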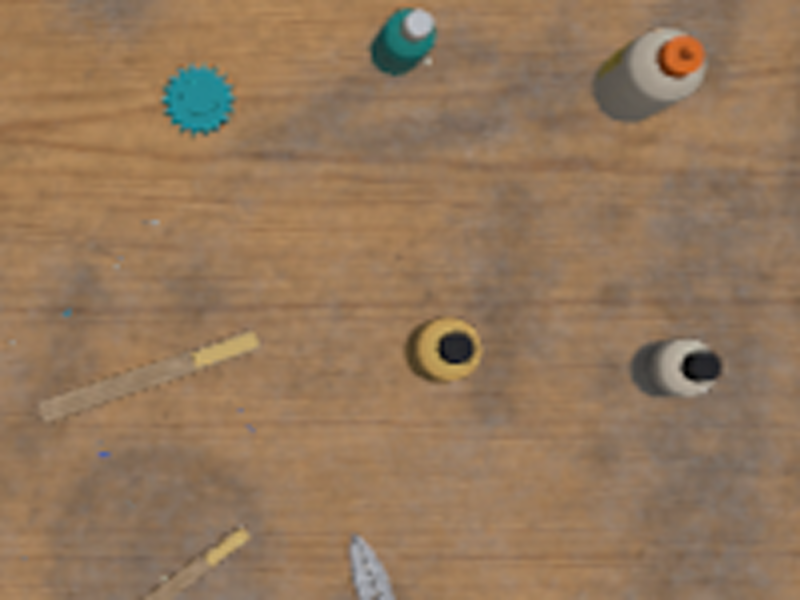

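View pics/c2.png

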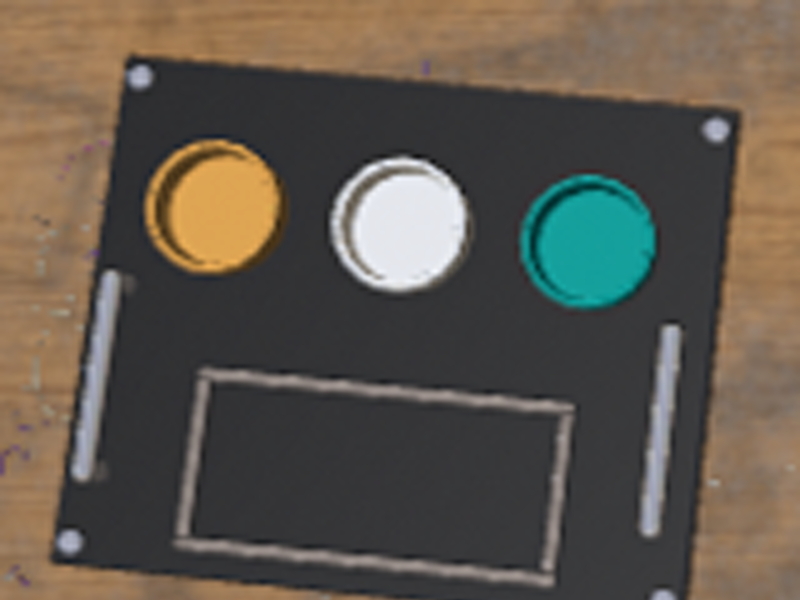

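View pics/c3.png

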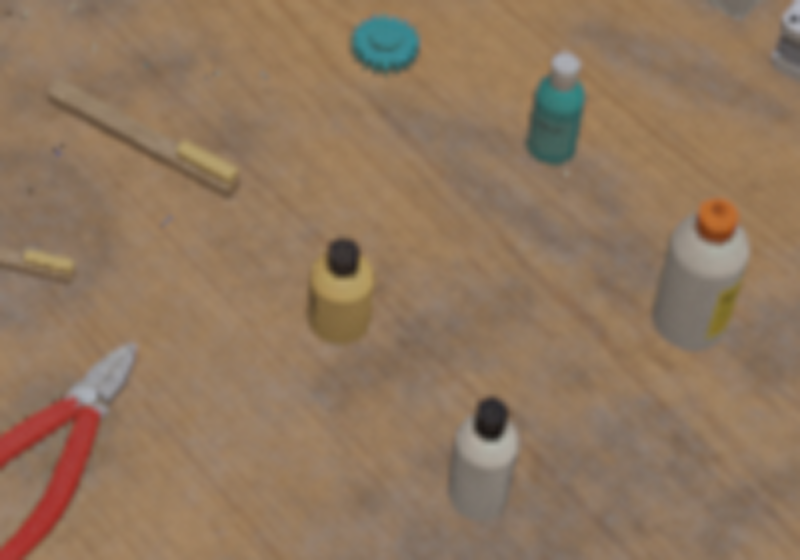

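The crops confirm the choice. The brass patch is at the right end of the larger brush, spanning crop c1 (197,357) to (256,341), with the tail at (43,410). The bottle caps are at white (701,366), amber (457,348) and teal (420,23). The cups, left to right, are amber, white and teal.

```bash
cat >h.py <<'E'
import numpy as np
C={'top':(437.7051732436495,319.10579569296533,232.72762263846647,np.array([[-0.014239208922935523, -0.9993477163926444, -0.03318714615715208], [-0.9886556546462368, 0.019034605444983633, -0.14898885975661041], [0.14952338099865894, 0.03068917620857521, -0.9882818084930881]]),np.array([30.681459283977315, 565.4715394592423, 856.3172124097796])),
'scene':(544.1132556990905,314.6825643350642,239.3025297611557,np.array([[0.7856744905303666, -0.6186243098939675, 0.004422458373035068], [-0.44225423049816226, -0.56664830571883, -0.6952128402384827], [0.4325815420661489, 0.5442551431398622, -0.7187903370451505]]),np.array([-425.93482408488757, 296.5560059461807, 1001.1420466772593]))}
def at(cam,u,v,z):
    f,cx,cy,R,t=C[cam]; d=R.T@[(u-cx)/f,(v-cy)/f,1]; o=-R.T@t
    return o+d*(z-o[2])/d[2]
E
python3 - <<'E'
from h import *
from scipy.optimize import least_squares
np.set_printoptions(precision=1,suppress=True)
c1=lambda x,y,z:at('top',315-.375+x/4,195-.375+y/4,z)
c2=lambda x,y,z:at('top',140-.4+x/5,195-.4+y/5,z)
c3=lambda x,y,z:at('scene',260-.375+x/4,260-.375+y/4,z)
for n,a,b,z in(('white',(701,366),(490,405),74),('teal',(420,23),(566,62),69),('amber',(457,348),(343,247),59)):print(n,c1(*a,z),c3(*b,z))
print('glue',c1(682,55,98))
t,b,e=c1(43,410,10),c1(197,357,14),c1(257,341,17);print('brush tail',t,'bound',b,'tip',e,'len',np.linalg.norm((t-e)[:2]))
print('scene tail,tip',c3(55,93,8),c3(236,180,12))
M=[(c2(203,370,18),(-22,80)),(c2(573,405,18),(-22,-80)),(c2(552,583,18),(-98,-80)),(c2(178,543,18),(-98,80)),(c2(213,206,31),(45,80)),(c2(400,224,31),(45,0)),(c2(588,241,31),(45,-80))]
W=np.array([m[0][:2] for m in M]);L=np.array([m[1] for m in M])
T=lambda p,l:p[:2]+np.asarray(l)@np.array([[np.cos(p[2]),np.sin(p[2])],[-np.sin(p[2]),np.cos(p[2])]])
r=least_squares(lambda p:(T(p,L)-W).ravel(),[400,200,0]);print('caddy',r.x[:2],np.round(r.x[2],4));print((T(r.x,L)-W))
for n,l in(('bay',(-60,0)),('amber',(45,80)),('white',(45,0)),('teal',(45,-80))):print(n,T(r.x,l))
E
```

```text
white [ 451.1 -306.6   74. ] [ 454.  -307.1   74. ]
teal [ 623.5 -181.7   69. ] [ 626.6 -180.9   69. ]
amber [ 462.  -193.9   59. ] [ 465.5 -193.1   59. ]
glue [ 598.7 -299.8   98. ]
brush tail [435.   11.1  10. ] bound [461.  -69.4  14. ] tip [ 468.7 -100.4   17. ] len 116.4988957557437
scene tail,tip [433.4   7.6   8. ] [ 472.4 -101.9   12. ]
caddy [513.3 235.1] -0.1117
[[ 1.6  1. ]
 [ 0.9 -1.1]
 [-1.4 -0.7]
 [-2.1  1.3]
 [ 0.3  0. ]
 [ 0.5 -0.1]
 [ 0.2 -0.4]]
bay [453.7 241.7]
amber [567.  309.5]
white [558.1 230. ]
teal [549.1 150.5]
```

```bash
python3 -m handwheel '[{"wz":0.16,"jaw":0.6},{"wz":0.16,"jaw":0.5},{"wz":0.16,"jaw":0.5},{"wz":0.16,"jaw":0.5},{"wz":0.16,"jaw":0.5},{"wz":0.16,"jaw":0.5}]' 30; python3 -m handwheel '[{"x":-0.05,"y":0.01,"jaw":0.5},{"x":-0.05,"y":0.01,"jaw":0.5},{"x":-0.05,"y":0.01,"jaw":0.5},{"x":-0.05,"y":0.01,"jaw":0.5},{"x":-0.05,"y":0.01,"jaw":0.5},{"x":-0.05,"y":0.01,"jaw":0.5},{"x":-0.05,"y":0.01,"jaw":0.5},{"x":-0.05,"y":0.01,"jaw":0.5},{"x":-0.05,"y":0.01,"jaw":0.5},{"x":-0.05,"y":0.01,"jaw":0.5},{"x":-0.05,"y":0.01,"jaw":0.5},{"x":-0.05,"y":0.01,"jaw":0.5}]'
```

```text
validation failed for argument at $[0]...
validation failed for argument at $[0]...
```

```bash
python3 -m handwheel '[{"wx":0,"wy":0,"wz":0.16,"x":0,"y":0,"z":0,"jaw":0.5},{"wx":0,"wy":0,"wz":0.16,"x":0,"y":0,"z":0,"jaw":0.5},{"wx":0,"wy":0,"wz":0.16,"x":0,"y":0,"z":0,"jaw":0.5},{"wx":0,"wy":0,"wz":0.16,"x":0,"y":0,"z":0,"jaw":0.5},{"wx":0,"wy":0,"wz":0.16,"x":0,"y":0,"z":0,"jaw":0.5},{"wx":0,"wy":0,"wz":0.16,"x":0,"y":0,"z":0,"jaw":0.5}]' 30
```

```text
t: 0.85
tcp_pos: [159.5, 499.9, 239.0]
orientation: [0.0, 0.595, 0.804, -0.0]
contact_force: [0.1, 0.2, -0.4]
width: 42.8
finger_force: 0.0
```

```bash
python3 -m handwheel '[{"wx":0,"wy":0,"wz":0,"x":-0.05,"y":0.01,"z":0,"jaw":0.5},{"wx":0,"wy":0,"wz":0,"x":-0.05,"y":0.01,"z":0,"jaw":0.5},{"wx":0,"wy":0,"wz":0,"x":-0.05,"y":0.01,"z":0,"jaw":0.5},{"wx":0,"wy":0,"wz":0,"x":-0.05,"y":0.01,"z":0,"jaw":0.5},{"wx":0,"wy":0,"wz":0,"x":-0.05,"y":0.01,"z":0,"jaw":0.5},{"wx":0,"wy":0,"wz":0,"x":-0.05,"y":0.01,"z":0,"jaw":0.5},{"wx":0,"wy":0,"wz":0,"x":-0.05,"y":0.01,"z":0,"jaw":0.5},{"wx":0,"wy":0,"wz":0,"x":-0.05,"y":0.01,"z":0,"jaw":0.5},{"wx":0,"wy":0,"wz":0,"x":-0.05,"y":0.01,"z":0,"jaw":0.5},{"wx":0,"wy":0,"wz":0,"x":-0.05,"y":0.01,"z":0.02,"jaw":0.5},{"wx":0,"wy":0,"wz":0,"x":-0.05,"y":0.01,"z":0.04,"jaw":0.5},{"wx":0,"wy":0,"wz":0,"x":-0.05,"y":0.01,"z":0.05,"jaw":0.5}]'
```

```text
t: 2.35
tcp_pos: [449.8, -31.7, 136.2]
orientation: [0.001, 0.593, 0.805, 0.0]
contact_force: [-0.1, -0.3, -0.4]
width: 43.0
finger_force: 0.0
```

```bash
python3 -m handwheel '[{"wx":0,"wy":0,"wz":0,"x":0,"y":0.001,"z":0.04,"jaw":0.5},{"wx":0,"wy":0,"wz":0,"x":0,"y":0,"z":0.04,"jaw":0.5},{"wx":0,"wy":0,"wz":0,"x":0,"y":0,"z":0.02,"jaw":0.5},{"wx":0,"wy":0,"wz":0,"x":0,"y":0,"z":0.01,"jaw":0.5},{"wx":0,"wy":0,"wz":0,"x":0,"y":0,"z":0.006,"jaw":0.5},{"wx":0,"wy":0,"wz":0,"x":0,"y":0,"z":0,"jaw":0.5}]'
python3 - <<'E'
from cell import robot
import cv2
t=robot.read_camera('top')['image'];s=robot.read_camera('scene')['image']
f=lambda a,k:cv2.resize(a,None,fx=k,fy=k,interpolation=cv2.INTER_CUBIC)
cv2.imwrite('pics/d1.png',cv2.hconcat([f(t[230:350,280:400],3),f(s[230:350,230:360],3)]))
E
```

```text
t: 3.1
tcp_pos: [449.8, -29.5, 21.2]
orientation: [0.0, 0.593, 0.805, 0.0]
contact_force: [0.2, 0.0, -0.3]
width: 42.3
finger_force: 0.0
```

View pics/d1.png

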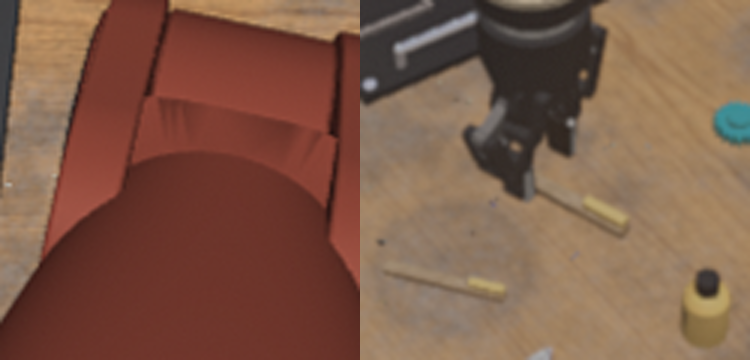

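The gripper straddles the brush's bare wood; in the crop, fingers are at (515,180) and (570,140) with the wood between them. I'll lower it 10 mm and close.

```bash
python3 -m handwheel '[{"wx":0,"wy":0,"wz":0,"x":0,"y":0,"z":0.006,"jaw":0.5},{"wx":0,"wy":0,"wz":0,"x":0,"y":0,"z":0.004,"jaw":0.4},{"wx":0,"wy":0,"wz":0,"x":0,"y":0,"z":0,"jaw":0},{"wx":0,"wy":0,"wz":0,"x":0,"y":0,"z":0,"jaw":0},{"wx":0,"wy":0,"wz":0,"x":0,"y":0,"z":0,"jaw":0},{"wx":0,"wy":0,"wz":0,"x":0,"y":0,"z":0,"jaw":0},{"wx":0,"wy":0,"wz":0,"x":0,"y":0,"z":0,"jaw":0}]' 40
```

```text
t: 4.08
tcp_pos: [449.6, -29.5, 11.0]
orientation: [0.0, 0.593, 0.805, -0.0]
contact_force: [-0.8, 0.2, -0.7]
width: 10.5
finger_force: 40.6
```

```bash
python3 -m handwheel '[{"wx":0,"wy":0,"wz":0,"x":0,"y":0,"z":-0.03,"jaw":0},{"wx":0,"wy":0,"wz":0,"x":0,"y":0,"z":-0.04,"jaw":0},{"wx":0,"wy":0,"wz":0.138,"x":0,"y":0,"z":-0.01,"jaw":0},{"wx":0,"wy":0,"wz":0.138,"x":0,"y":0,"z":0,"jaw":0},{"wx":0,"wy":0,"wz":0.138,"x":0,"y":0,"z":0,"jaw":0},{"wx":0,"wy":0,"wz":0,"x":0,"y":0,"z":0,"jaw":0}]'
python3 -m handwheel '[{"wx":0,"wy":0,"wz":0,"x":0.03,"y":-0.003,"z":0,"jaw":0},{"wx":0,"wy":0,"wz":0,"x":0.04,"y":-0.004,"z":0,"jaw":0},{"wx":0,"wy":0,"wz":0,"x":0.04,"y":-0.004,"z":0,"jaw":0},{"wx":0,"wy":0,"wz":0,"x":0.04,"y":-0.004,"z":0,"jaw":0},{"wx":0,"wy":0,"wz":0,"x":0.04,"y":-0.004,"z":0,"jaw":0},{"wx":0,"wy":0,"wz":0,"x":0.04,"y":-0.004,"z":0,"jaw":0},{"wx":0,"wy":0,"wz":0,"x":0.04,"y":-0.003,"z":0,"jaw":0},{"wx":0,"wy":0,"wz":0,"x":0.016,"y":0,"z":0,"jaw":0},{"wx":0,"wy":0,"wz":0,"x":0,"y":0,"z":0,"jaw":0},{"wx":0,"wy":0,"wz":0,"x":0,"y":0,"z":0,"jaw":0}]'
python3 - <<'E'
from cell import robot
import cv2
t=robot.read_camera('top')['image'];s=robot.read_camera('scene')['image']
f=lambda a,k:cv2.resize(a,None,fx=k,fy=k,interpolation=cv2.INTER_CUBIC)
cv2.imwrite('pics/d2.png',f(s[120:270,150:350],4))
E
```

```text
t: 4.82
tcp_pos: [449.6, -29.5, 91.0]
orientation: [0.0, 0.745, 0.667, -0.0]
contact_force: [-0.3, -0.1, 0.1]
width: 10.4
finger_force: 40.6
t: 6.08
tcp_pos: [455.6, 256.6, 90.8]
orientation: [0.0, 0.746, 0.666, -0.0]
contact_force: [0.1, -0.1, -1.3]
width: 10.6
finger_force: 40.6
```

View pics/d2.png

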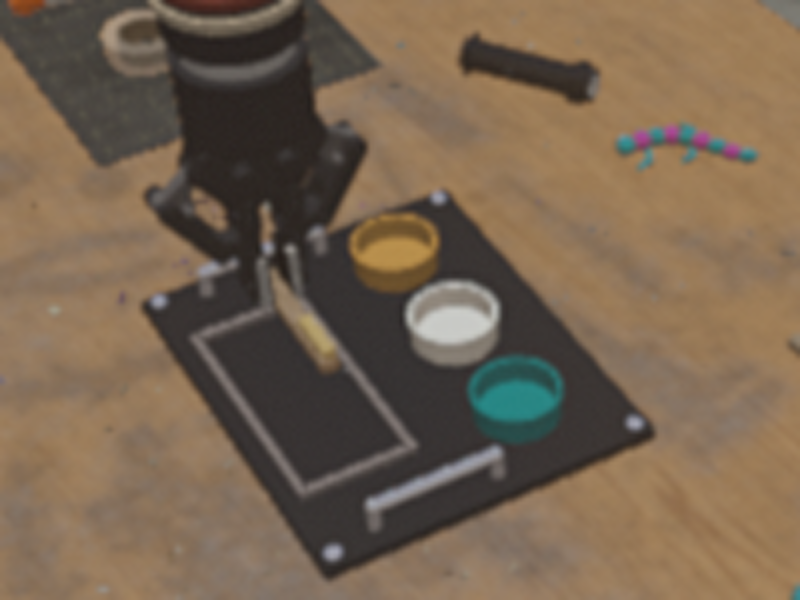

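The brush is held level and parallel to the bay, with its tip at (330,360) in the crop. Lowering it to the bay floor.

```bash
python3 -m handwheel '[{"wx":0,"wy":0,"wz":0,"x":0,"y":0,"z":0.03,"jaw":0},{"wx":0,"wy":0,"wz":0,"x":0,"y":0,"z":0.02,"jaw":0},{"wx":0,"wy":0,"wz":0,"x":0,"y":0,"z":0.01,"jaw":0},{"wx":0,"wy":0,"wz":0,"x":0,"y":0,"z":0.004,"jaw":0},{"wx":0,"wy":0,"wz":0,"x":0,"y":0,"z":0.003,"jaw":0},{"wx":0,"wy":0,"wz":0,"x":0,"y":0,"z":0,"jaw":0},{"wx":0,"wy":0,"wz":0,"x":0,"y":0,"z":0,"jaw":0}]'
```

```text
t: 7.05
tcp_pos: [456.0, 257.7, 24.4]
orientation: [0.0, 0.746, 0.666, 0.0]
contact_force: [0.0, 0.4, 0.1]
width: 10.3
finger_force: 40.6
```

```bash
python3 -m handwheel '[{"wx":0,"wy":0,"wz":0,"x":0,"y":0,"z":0.0015,"jaw":0},{"wx":0,"wy":0,"wz":0,"x":0,"y":0,"z":0,"jaw":0.28},{"wx":0,"wy":0,"wz":0,"x":0,"y":0,"z":0,"jaw":0.28},{"wx":0,"wy":0,"wz":0,"x":0,"y":0,"z":0,"jaw":0.28},{"wx":0,"wy":0,"wz":0,"x":0,"y":0,"z":-0.01,"jaw":0.28},{"wx":0,"wy":0,"wz":0,"x":0,"y":0,"z":-0.02,"jaw":0.28},{"wx":0,"wy":0,"wz":0,"x":0,"y":0,"z":-0.05,"jaw":0.28},{"wx":0,"wy":0,"wz":0,"x":0,"y":0,"z":-0.05,"jaw":0.28}]'
python3 -m handwheel '[{"wx":0,"wy":0,"wz":0,"x":-0.03,"y":0.003,"z":0,"jaw":0.8},{"wx":0,"wy":0,"wz":0,"x":-0.052,"y":0.006,"z":0,"jaw":0.8},{"wx":0,"wy":0,"wz":0,"x":-0.052,"y":0.006,"z":0,"jaw":0.8},{"wx":0,"wy":0,"wz":0,"x":-0.052,"y":0.006,"z":0,"jaw":0.8},{"wx":0,"wy":0,"wz":0,"x":-0.052,"y":0.006,"z":0,"jaw":0.8},{"wx":0,"wy":0,"wz":0,"x":-0.052,"y":0.006,"z":0,"jaw":0.8},{"wx":0,"wy":0,"wz":0,"x":-0.052,"y":0.006,"z":0,"jaw":0.8},{"wx":0,"wy":0,"wz":0,"x":-0.052,"y":0.006,"z":0,"jaw":0.8},{"wx":0,"wy":0,"wz":0,"x":-0.052,"y":0.006,"z":0,"jaw":0.8},{"wx":0,"wy":0,"wz":0,"x":-0.052,"y":0.006,"z":0,"jaw":0.8},{"wx":0,"wy":0,"wz":0,"x":-0.052,"y":0.004,"z":0,"jaw":0.8},{"wx":0,"wy":0,"wz":0,"x":-0.012,"y":0,"z":0,"jaw":0.8}]'
python3 -m handwheel '[{"wx":0,"wy":0,"wz":0,"x":0,"y":0,"z":0,"jaw":0.8}]'
python3 - <<'E'
from cell import robot
import cv2
t=robot.read_camera('top')['image'];s=robot.read_camera('scene')['image']
f=lambda a,k:cv2.resize(a,None,fx=k,fy=k,interpolation=cv2.INTER_CUBIC)
cv2.imwrite('pics/d3.png',cv2.hconcat([f(t[200:330,140:300],3)[:390],f(s[260:390,310:410],3)]))
E
```

```text
t: 8.05
tcp_pos: [455.5, 257.5, 154.4]
orientation: [-0.0, 0.746, 0.666, -0.0]
contact_force: [1.1, 0.5, -0.0]
width: 23.8
finger_force: 0.0
t: 9.55
tcp_pos: [453.3, -310.7, 153.0]
orientation: [0.001, 0.747, 0.665, -0.0]
contact_force: [-0.2, -0.1, 0.5]
width: 68.6
finger_force: 0.0
t: 9.68
tcp_pos: [453.2, -307.8, 152.6]
orientation: [-0.0, 0.746, 0.666, 0.0]
contact_force: [-1.1, 1.3, 0.3]
width: 68.4
finger_force: 0.0
```

View pics/d3.png

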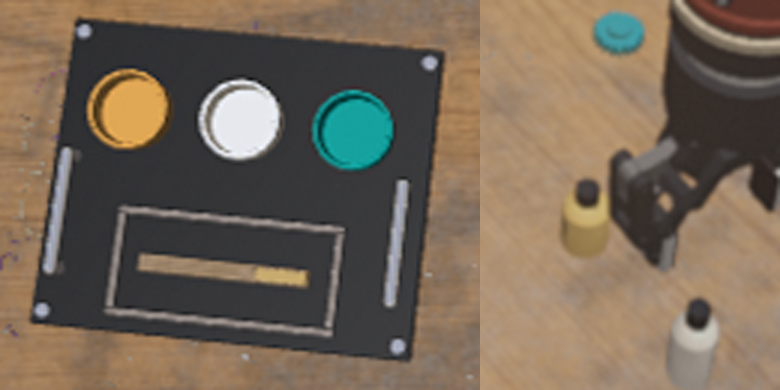

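The brush lies in the bay with bristles up, at (140–307, 262–280) in the crop. The gripper is over the white bottle. Descending and gripping.

```bash
python3 -m handwheel '[{"wx":0,"wy":0,"wz":0,"x":0,"y":0,"z":0.03,"jaw":0.8},{"wx":0,"wy":0,"wz":0,"x":0,"y":0,"z":0.03,"jaw":0.8},{"wx":0,"wy":0,"wz":0,"x":0,"y":0,"z":0.03,"jaw":0.8},{"wx":0,"wy":0,"wz":0,"x":0,"y":0,"z":0.015,"jaw":0.8},{"wx":0,"wy":0,"wz":0,"x":0,"y":0,"z":0.008,"jaw":0.8},{"wx":0,"wy":0,"wz":0,"x":0,"y":0,"z":0.002,"jaw":0.8},{"wx":0,"wy":0,"wz":0,"x":0,"y":0,"z":0,"jaw":0.6},{"wx":0,"wy":0,"wz":0,"x":0,"y":0,"z":0,"jaw":0.45},{"wx":0,"wy":0,"wz":0,"x":0,"y":0,"z":0,"jaw":0.3},{"wx":0,"wy":0,"wz":0,"x":0,"y":0,"z":0,"jaw":0.15},{"wx":0,"wy":0,"wz":0,"x":0,"y":0,"z":0,"jaw":0.15},{"wx":0,"wy":0,"wz":0,"x":0,"y":0,"z":0,"jaw":0.15}]' 30
python3 - <<'E'
from cell import robot
import cv2
s=robot.read_camera('scene')['image']
f=lambda a,k:cv2.resize(a,None,fx=k,fy=k,interpolation=cv2.INTER_CUBIC)
cv2.imwrite('pics/d4.png',f(s[300:410,330:450],4))
E
```

```text
t: 11.28
tcp_pos: [453.7, -308.0, 38.0]
orientation: [0.0, 0.746, 0.666, -0.0]
contact_force: [-1.3, 0.6, 6.4]
width: 27.0
finger_force: 29.3
```

View pics/d4.png

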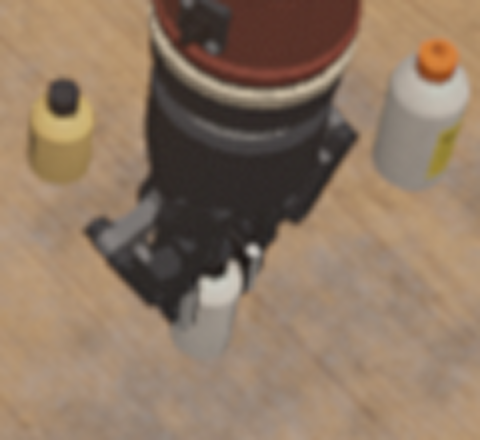

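The white bottle is held by its body, at (210,300) in the crop, still upright. Lifting it high enough to clear the amber bottle and carrying it over.

```bash
python3 -m handwheel '[{"wx":0,"wy":0,"wz":0,"x":0,"y":0,"z":-0.02,"jaw":0.15},{"wx":0,"wy":0,"wz":0,"x":0,"y":0,"z":-0.04,"jaw":0.15},{"wx":0,"wy":0,"wz":0,"x":0,"y":0,"z":-0.04,"jaw":0.15},{"wx":0,"wy":0,"wz":0,"x":0,"y":0,"z":0,"jaw":0.15}]'
python3 -m handwheel '[{"wx":0,"wy":0,"wz":0,"x":0.02,"y":0,"z":0,"jaw":0.15},{"wx":0,"wy":0,"wz":0,"x":0.04,"y":0.003,"z":0,"jaw":0.15},{"wx":0,"wy":0,"wz":0,"x":0.055,"y":0.005,"z":0,"jaw":0.15},{"wx":0,"wy":0,"wz":0,"x":0.055,"y":0.005,"z":0,"jaw":0.15},{"wx":0,"wy":0,"wz":0,"x":0.055,"y":0.005,"z":0,"jaw":0.15},{"wx":0,"wy":0,"wz":0,"x":0.055,"y":0.005,"z":0,"jaw":0.15},{"wx":0,"wy":0,"wz":0,"x":0.055,"y":0.005,"z":0,"jaw":0.15},{"wx":0,"wy":0,"wz":0,"x":0.055,"y":0.005,"z":0,"jaw":0.15},{"wx":0,"wy":0,"wz":0,"x":0.055,"y":0.005,"z":0,"jaw":0.15},{"wx":0,"wy":0,"wz":0,"x":0.05,"y":0.003,"z":0,"jaw":0.15},{"wx":0,"wy":0,"wz":0,"x":0.036,"y":0.002,"z":0,"jaw":0.15},{"wx":0,"wy":0,"wz":0,"x":0.015,"y":0,"z":0,"jaw":0.15}]'
python3 -m handwheel '[{"wx":0,"wy":0,"wz":0,"x":0,"y":0.005,"z":0.02,"jaw":0.15},{"wx":0,"wy":0,"wz":0,"x":0,"y":0,"z":0.01,"jaw":0.15},{"wx":0,"wy":0,"wz":0,"x":0,"y":0,"z":0,"jaw":0.15}]'
python3 - <<'E'
from cell import robot
import cv2
t=robot.read_camera('top')['image'];s=robot.read_camera('scene')['image']
f=lambda a,k:cv2.resize(a,None,fx=k,fy=k,interpolation=cv2.INTER_CUBIC)
cv2.imwrite('pics/d5.png',f(s[120:260,180:340],5)[100:])
E
```

```text
t: 11.82
tcp_pos: [455.1, -309.0, 140.3]
orientation: [0.003, 0.746, 0.666, 0.0]
contact_force: [-0.1, -1.0, -1.6]
width: 27.2
finger_force: 29.7
t: 13.32
tcp_pos: [555.6, 232.4, 135.8]
orientation: [-0.001, 0.745, 0.667, -0.001]
contact_force: [-0.3, 0.9, -0.3]
width: 27.3
finger_force: 29.7
t: 13.7
tcp_pos: [560.9, 228.8, 106.3]
orientation: [-0.001, 0.746, 0.666, -0.001]
contact_force: [0.0, -1.4, -1.0]
width: 27.3
finger_force: 29.7
```

View pics/d5.png

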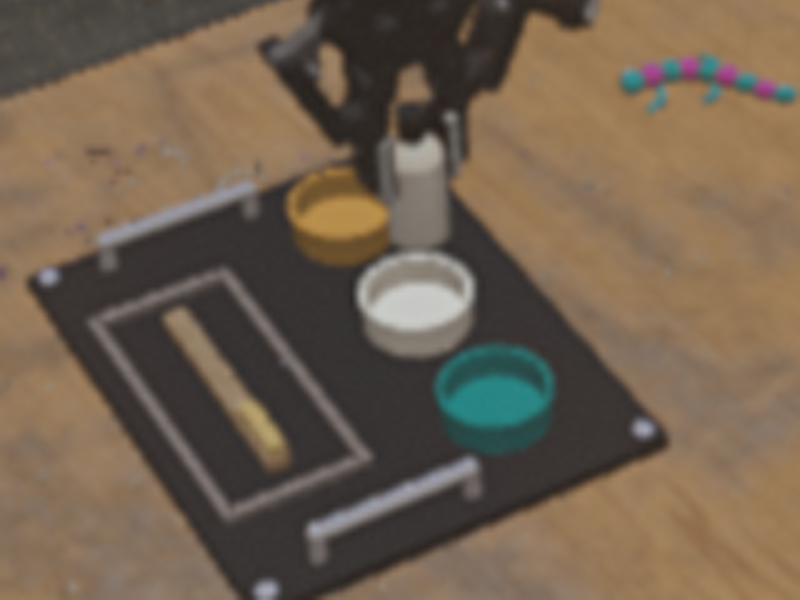

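The brush is still well seated, and the upright white bottle hangs over the white cup: base near (419,233), cup rim centre (416,291). Checking the offset numerically.

```bash
python3 -c "
from h import *
g=lambda x,y,z:at('scene',180-.4+x/5,120-.4+(y+100)/5,z).round(1)
print(g(419,233,68.3),g(416,291,31))"
```

```text
[562.7 227.6  68.3] [559.5 229.8  31. ]
```

```bash
python3 -m handwheel '[{"wx":0,"wy":0,"wz":0,"x":0.002,"y":-0.003,"z":0,"jaw":0.15},{"wx":0,"wy":0,"wz":0,"x":0,"y":0,"z":0.015,"jaw":0.15},{"wx":0,"wy":0,"wz":0,"x":0,"y":0,"z":0.02,"jaw":0.15},{"wx":0,"wy":0,"wz":0,"x":0,"y":0,"z":0.01,"jaw":0.15},{"wx":0,"wy":0,"wz":0,"x":0,"y":0,"z":0.004,"jaw":0.15},{"wx":0,"wy":0,"wz":0,"x":0,"y":0,"z":0,"jaw":0.15},{"wx":0,"wy":0,"wz":0,"x":0,"y":0,"z":0,"jaw":0.15}]'
```

```text
t: 14.68
tcp_pos: [560.0, 232.0, 59.0]
orientation: [0.0, 0.746, 0.666, 0.0]
contact_force: [0.0, 0.3, -0.2]
width: 27.3
finger_force: 29.7
```

```bash
python3 -m handwheel '[{"wx":0,"wy":0,"wz":0,"x":-0.001,"y":-0.001,"z":0.004,"jaw":0.15},{"wx":0,"wy":0,"wz":0,"x":0,"y":0,"z":0.002,"jaw":0.15},{"wx":0,"wy":0,"wz":0,"x":0,"y":0,"z":0.001,"jaw":0.15},{"wx":0,"wy":0,"wz":0,"x":0,"y":0,"z":0,"jaw":0.15},{"wx":0,"wy":0,"wz":0,"x":0,"y":0,"z":0,"jaw":0.15}]'
```

```text
t: 15.3
tcp_pos: [558.3, 231.0, 52.0]
orientation: [0.0, 0.746, 0.666, 0.0]
contact_force: [-2.2, 0.1, 6.2]
width: 27.3
finger_force: 30.4
```

```bash
python3 -m handwheel '[{"wx":0,"wy":0,"wz":0,"x":0,"y":0,"z":0,"jaw":0.45},{"wx":0,"wy":0,"wz":0,"x":0,"y":0,"z":0,"jaw":0.7},{"wx":0,"wy":0,"wz":0,"x":0,"y":0,"z":0,"jaw":0.7},{"wx":0,"wy":0,"wz":0,"x":0,"y":0,"z":0,"jaw":0.7},{"wx":0,"wy":0,"wz":0,"x":0,"y":0,"z":-0.02,"jaw":0.7},{"wx":0,"wy":0,"wz":0,"x":0,"y":0,"z":-0.04,"jaw":0.7},{"wx":0,"wy":0,"wz":0,"x":0,"y":0,"z":-0.05,"jaw":0.7},{"wx":0,"wy":0,"wz":0,"x":0,"y":0,"z":0,"jaw":0.7}]'
python3 -m handwheel '[{"wx":0,"wy":0,"wz":0,"x":-0.02,"y":0.006,"z":0,"jaw":0.8},{"wx":0,"wy":0,"wz":0,"x":-0.045,"y":0.013,"z":0,"jaw":0.8},{"wx":0,"wy":0,"wz":0,"x":-0.045,"y":0.013,"z":0,"jaw":0.8},{"wx":0,"wy":0,"wz":0,"x":-0.045,"y":0.013,"z":0,"jaw":0.8},{"wx":0,"wy":0,"wz":0,"x":-0.045,"y":0.013,"z":0,"jaw":0.8},{"wx":0,"wy":0,"wz":0,"x":-0.045,"y":0.013,"z":0,"jaw":0.8},{"wx":0,"wy":0,"wz":0,"x":-0.045,"y":0.013,"z":0,"jaw":0.8},{"wx":0,"wy":0,"wz":0,"x":-0.045,"y":0.013,"z":0,"jaw":0.8},{"wx":0,"wy":0,"wz":0,"x":-0.045,"y":0.012,"z":0,"jaw":0.8},{"wx":0,"wy":0,"wz":0,"x":-0.022,"y":0.005,"z":0,"jaw":0.8},{"wx":0,"wy":0,"wz":0,"x":0,"y":0,"z":0,"jaw":0.8},{"wx":0,"wy":0,"wz":0,"x":0,"y":0,"z":0,"jaw":0.8}]'
python3 - <<'E'
from cell import robot
import cv2
t=robot.read_camera('top')['image'];s=robot.read_camera('scene')['image']
f=lambda a,k:cv2.resize(a,None,fx=k,fy=k,interpolation=cv2.INTER_CUBIC)
cv2.imwrite('pics/d6.png',cv2.hconcat([f(s[170:300,180:310],3),f(s[190:320,350:480],3)]))
E
```

```text
t: 16.3
tcp_pos: [560.9, 231.7, 165.5]
orientation: [0.002, 0.746, 0.666, 0.003]
contact_force: [-0.4, 0.2, -1.3]
width: 59.8
finger_force: 0.0
t: 17.8
tcp_pos: [626.1, -180.4, 160.9]
orientation: [-0.001, 0.745, 0.667, -0.0]
contact_force: [0.6, 0.2, -1.0]
width: 68.8
finger_force: 0.0
```

View pics/d6.png

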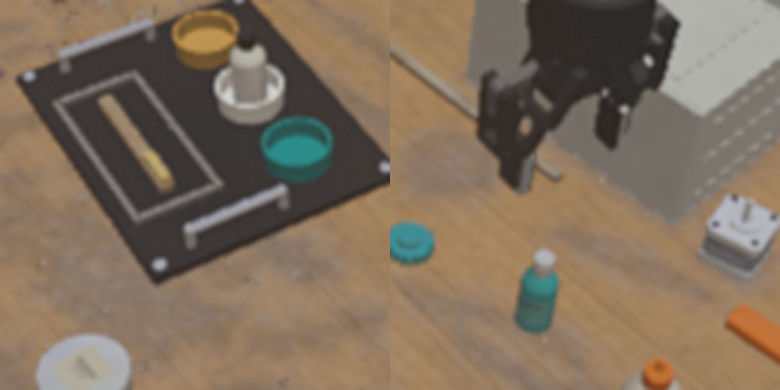

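The white bottle stands in the white cup at (247,85) in the crop. The gripper is over the teal bottle, still upright at (537,300), and clear of the grey box. Descending.

```bash
python3 -m handwheel '[{"wx":0,"wy":0,"wz":0,"x":0,"y":0,"z":0.035,"jaw":0.8},{"wx":0,"wy":0,"wz":0,"x":0,"y":0,"z":0.035,"jaw":0.8},{"wx":0,"wy":0,"wz":0,"x":0,"y":0,"z":0.03,"jaw":0.8},{"wx":0,"wy":0,"wz":0,"x":0,"y":0,"z":0.015,"jaw":0.8},{"wx":0,"wy":0,"wz":0,"x":0,"y":0,"z":0.008,"jaw":0.8},{"wx":0,"wy":0,"wz":0,"x":0,"y":0,"z":0.003,"jaw":0.8},{"wx":0,"wy":0,"wz":0,"x":0,"y":0,"z":0,"jaw":0.6},{"wx":0,"wy":0,"wz":0,"x":0,"y":0,"z":0,"jaw":0.45},{"wx":0,"wy":0,"wz":0,"x":0,"y":0,"z":0,"jaw":0.3},{"wx":0,"wy":0,"wz":0,"x":0,"y":0,"z":0,"jaw":0.15},{"wx":0,"wy":0,"wz":0,"x":0,"y":0,"z":0,"jaw":0.15},{"wx":0,"wy":0,"wz":0,"x":0,"y":0,"z":0,"jaw":0.15}]' 30
```

```text
t: 19.4
tcp_pos: [627.1, -181.4, 36.1]
orientation: [0.0, 0.746, 0.666, 0.0]
contact_force: [-1.1, 0.6, 6.4]
width: 25.0
finger_force: 29.4
```

```bash
python3 -m handwheel '[{"wx":0,"wy":0,"wz":0,"x":0,"y":0,"z":-0.02,"jaw":0.15},{"wx":0,"wy":0,"wz":0,"x":0,"y":0,"z":-0.04,"jaw":0.15},{"wx":0,"wy":0,"wz":0,"x":0,"y":0,"z":-0.02,"jaw":0.15},{"wx":0,"wy":0,"wz":0,"x":0,"y":0,"z":0,"jaw":0.15}]'
python3 -m handwheel '[{"wx":0,"wy":0,"wz":0,"x":0.02,"y":-0.007,"z":0,"jaw":0.15},{"wx":0,"wy":0,"wz":0,"x":0.04,"y":-0.014,"z":0,"jaw":0.15},{"wx":0,"wy":0,"wz":0,"x":0.045,"y":-0.017,"z":0,"jaw":0.15},{"wx":0,"wy":0,"wz":0,"x":0.045,"y":-0.017,"z":0,"jaw":0.15},{"wx":0,"wy":0,"wz":0,"x":0.045,"y":-0.017,"z":0,"jaw":0.15},{"wx":0,"wy":0,"wz":0,"x":0.045,"y":-0.017,"z":0,"jaw":0.15},{"wx":0,"wy":0,"wz":0,"x":0.04,"y":-0.014,"z":0,"jaw":0.15},{"wx":0,"wy":0,"wz":0,"x":0.03,"y":-0.009,"z":0,"jaw":0.15},{"wx":0,"wy":0,"wz":0,"x":0.011,"y":-0.003,"z":0,"jaw":0.15},{"wx":0,"wy":0,"wz":0,"x":0,"y":0,"z":0,"jaw":0.15},{"wx":0,"wy":0,"wz":0,"x":0,"y":0,"z":0,"jaw":0.15},{"wx":0,"wy":0,"wz":0,"x":0,"y":0,"z":0,"jaw":0.15}]'
python3 - <<'E'
from cell import robot
import cv2
t=robot.read_camera('top')['image'];s=robot.read_camera('scene')['image']
f=lambda a,k:cv2.resize(a,None,fx=k,fy=k,interpolation=cv2.INTER_CUBIC)
cv2.imwrite('pics/d7.png',f(s[120:260,180:340],5)[100:])
E
```

```text
t: 19.9
tcp_pos: [627.8, -181.7, 116.9]
orientation: [0.001, 0.746, 0.666, 0.001]
contact_force: [-0.7, -0.8, -1.3]
width: 25.0
finger_force: 29.7
t: 21.4
tcp_pos: [548.6, 149.6, 115.3]
orientation: [0.0, 0.746, 0.666, -0.0]
contact_force: [-0.4, -0.5, -1.1]
width: 25.6
finger_force: 29.7
```

View pics/d7.png

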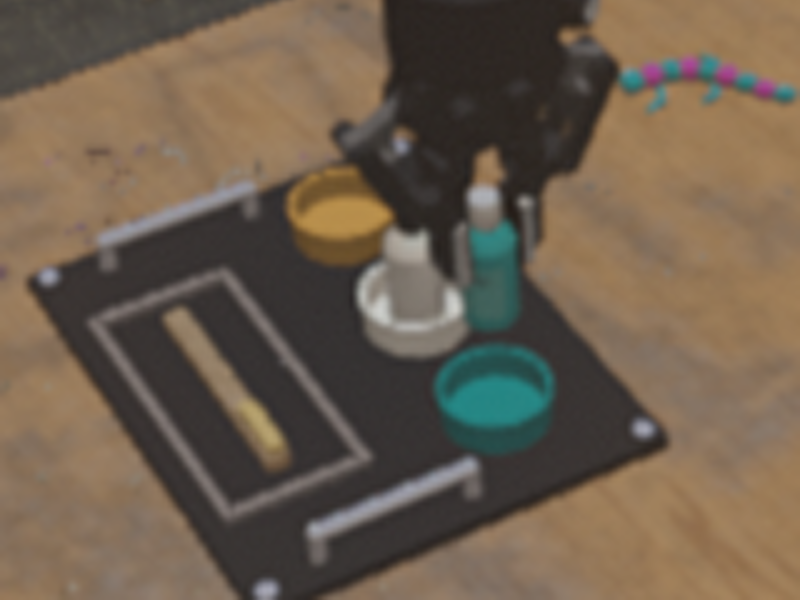

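The upright teal bottle hangs over the teal cup: base near (492,320), rim centre (495,385). Allowing for the lean of verticals, that is aligned to within about 2 mm. The white bottle still stands.

```bash
python3 -m handwheel '[{"wx":0,"wy":0,"wz":0,"x":0,"y":0,"z":0.02,"jaw":0.15},{"wx":0,"wy":0,"wz":0,"x":0,"y":0,"z":0.02,"jaw":0.15},{"wx":0,"wy":0,"wz":0,"x":0,"y":0,"z":0.01,"jaw":0.15},{"wx":0,"wy":0,"wz":0,"x":0,"y":0,"z":0.006,"jaw":0.15},{"wx":0,"wy":0,"wz":0,"x":0,"y":0,"z":0.003,"jaw":0.15},{"wx":0,"wy":0,"wz":0,"x":0,"y":0,"z":0,"jaw":0.15},{"wx":0,"wy":0,"wz":0,"x":0,"y":0,"z":0,"jaw":0.15}]'
```

```text
t: 22.38
tcp_pos: [548.7, 150.7, 57.0]
orientation: [0.0, 0.746, 0.666, 0.0]
contact_force: [0.3, -0.3, -0.4]
width: 25.9
finger_force: 29.7
```

```bash
python3 -m handwheel '[{"wx":0,"wy":0,"wz":0,"x":0,"y":0,"z":0.004,"jaw":0.15},{"wx":0,"wy":0,"wz":0,"x":0,"y":0,"z":0.002,"jaw":0.15},{"wx":0,"wy":0,"wz":0,"x":0,"y":0,"z":0.001,"jaw":0.15},{"wx":0,"wy":0,"wz":0,"x":0,"y":0,"z":0,"jaw":0.15},{"wx":0,"wy":0,"wz":0,"x":0,"y":0,"z":0,"jaw":0.15}]'
```

```text
t: 23.0
tcp_pos: [548.3, 150.6, 50.1]
orientation: [0.0, 0.746, 0.666, 0.0]
contact_force: [-3.0, 0.1, 9.5]
width: 25.5
finger_force: 30.6
```

```bash
python3 -m handwheel '[{"wx":0,"wy":0,"wz":0,"x":0,"y":0,"z":0,"jaw":0.45},{"wx":0,"wy":0,"wz":0,"x":0,"y":0,"z":0,"jaw":0.7},{"wx":0,"wy":0,"wz":0,"x":0,"y":0,"z":0,"jaw":0.7},{"wx":0,"wy":0,"wz":0,"x":0,"y":0,"z":0,"jaw":0.7},{"wx":0,"wy":0,"wz":0,"x":0,"y":0,"z":-0.02,"jaw":0.7},{"wx":0,"wy":0,"wz":0,"x":0,"y":0,"z":-0.04,"jaw":0.7},{"wx":0,"wy":0,"wz":0,"x":0,"y":0,"z":-0.04,"jaw":0.7},{"wx":0,"wy":0,"wz":0,"x":0,"y":0,"z":0,"jaw":0.7}]'
python3 -m handwheel '[{"wx":0,"wy":0,"wz":0,"x":-0.02,"y":-0.003,"z":0,"jaw":0.8},{"wx":0,"wy":0,"wz":0,"x":-0.045,"y":-0.006,"z":0,"jaw":0.8},{"wx":0,"wy":0,"wz":0,"x":-0.045,"y":-0.006,"z":0,"jaw":0.8},{"wx":0,"wy":0,"wz":0,"x":-0.045,"y":-0.006,"z":0,"jaw":0.8},{"wx":0,"wy":0,"wz":0,"x":-0.045,"y":-0.006,"z":0,"jaw":0.8},{"wx":0,"wy":0,"wz":0,"x":-0.045,"y":-0.006,"z":0,"jaw":0.8},{"wx":0,"wy":0,"wz":0,"x":-0.045,"y":-0.006,"z":0,"jaw":0.8},{"wx":0,"wy":0,"wz":0,"x":-0.04,"y":-0.004,"z":0,"jaw":0.8},{"wx":0,"wy":0,"wz":0,"x":-0.021,"y":-0.002,"z":0,"jaw":0.8},{"wx":0,"wy":0,"wz":0,"x":0,"y":0,"z":0,"jaw":0.8},{"wx":0,"wy":0,"wz":0,"x":0,"y":0,"z":0,"jaw":0.8},{"wx":0,"wy":0,"wz":0,"x":0,"y":0,"z":0,"jaw":0.8}]'
python3 - <<'E'
from cell import robot
import cv2
t=robot.read_camera('top')['image'];s=robot.read_camera('scene')['image']
f=lambda a,k:cv2.resize(a,None,fx=k,fy=k,interpolation=cv2.INTER_CUBIC)
cv2.imwrite('pics/d8.png',cv2.hconcat([f(s[160:290,180:310],3),f(s[230:360,300:430],3)]))
E
```

```text
t: 24.0
tcp_pos: [550.5, 150.9, 152.5]
orientation: [0.002, 0.746, 0.666, 0.002]
contact_force: [-0.0, -0.4, 0.3]
width: 59.9
finger_force: 0.0
t: 25.5
tcp_pos: [464.2, -192.3, 149.2]
orientation: [-0.0, 0.745, 0.667, -0.0]
contact_force: [0.5, -0.6, 0.3]
width: 68.1
finger_force: 0.0
```

View pics/d8.png

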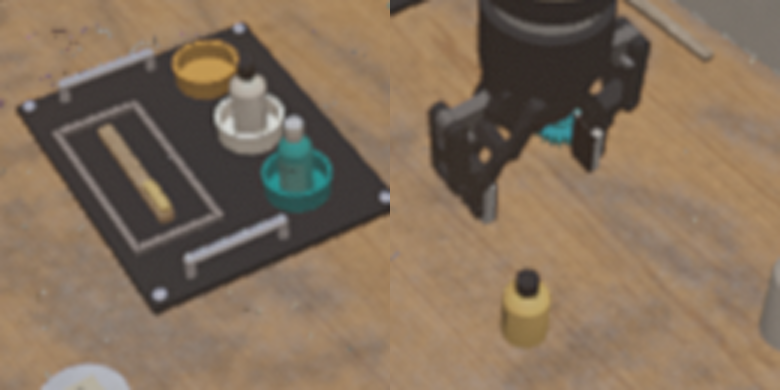

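White and teal both stand in their cups, at (247,100) and (295,160) in the crop, and the gripper is over the amber bottle at (526,310). Descending.

```bash
python3 -m handwheel '[{"wx":0,"wy":0,"wz":0,"x":0,"y":0,"z":0.035,"jaw":0.8},{"wx":0,"wy":0,"wz":0,"x":0,"y":0,"z":0.035,"jaw":0.8},{"wx":0,"wy":0,"wz":0,"x":0,"y":0,"z":0.025,"jaw":0.8},{"wx":0,"wy":0,"wz":0,"x":0,"y":0,"z":0.013,"jaw":0.8},{"wx":0,"wy":0,"wz":0,"x":0,"y":0,"z":0.006,"jaw":0.8},{"wx":0,"wy":0,"wz":0,"x":0,"y":0,"z":0.002,"jaw":0.8},{"wx":0,"wy":0,"wz":0,"x":0,"y":0,"z":0,"jaw":0.6},{"wx":0,"wy":0,"wz":0,"x":0,"y":0,"z":0,"jaw":0.45},{"wx":0,"wy":0,"wz":0,"x":0,"y":0,"z":0,"jaw":0.3},{"wx":0,"wy":0,"wz":0,"x":0,"y":0,"z":0,"jaw":0.2},{"wx":0,"wy":0,"wz":0,"x":0,"y":0,"z":0,"jaw":0.2},{"wx":0,"wy":0,"wz":0,"x":0,"y":0,"z":0,"jaw":0.2}]' 30
```

```text
t: 27.1
tcp_pos: [464.7, -193.4, 34.1]
orientation: [0.0, 0.746, 0.666, 0.0]
contact_force: [-0.5, 0.8, 6.4]
width: 30.6
finger_force: 29.4
```

```bash
python3 -m handwheel '[{"wx":0,"wy":0,"wz":0,"x":0,"y":0,"z":-0.02,"jaw":0.2},{"wx":0,"wy":0,"wz":0,"x":0,"y":0,"z":-0.05,"jaw":0.2},{"wx":0,"wy":0,"wz":0,"x":0,"y":0,"z":-0.05,"jaw":0.2},{"wx":0,"wy":0,"wz":0,"x":0,"y":0,"z":-0.01,"jaw":0.2},{"wx":0,"wy":0,"wz":0,"x":0,"y":0,"z":0,"jaw":0.2}]'
python3 -m handwheel '[{"wx":0,"wy":0,"wz":0,"x":0.02,"y":0.002,"z":0,"jaw":0.2},{"wx":0,"wy":0,"wz":0,"x":0.04,"y":0.004,"z":0,"jaw":0.2},{"wx":0,"wy":0,"wz":0,"x":0.05,"y":0.005,"z":0,"jaw":0.2},{"wx":0,"wy":0,"wz":0,"x":0.05,"y":0.005,"z":0,"jaw":0.2},{"wx":0,"wy":0,"wz":0,"x":0.05,"y":0.005,"z":0,"jaw":0.2},{"wx":0,"wy":0,"wz":0,"x":0.05,"y":0.005,"z":0,"jaw":0.2},{"wx":0,"wy":0,"wz":0,"x":0.05,"y":0.005,"z":0,"jaw":0.2},{"wx":0,"wy":0,"wz":0,"x":0.05,"y":0.004,"z":0,"jaw":0.2},{"wx":0,"wy":0,"wz":0,"x":0.05,"y":0.004,"z":0,"jaw":0.2},{"wx":0,"wy":0,"wz":0,"x":0.05,"y":0.003,"z":0,"jaw":0.2},{"wx":0,"wy":0,"wz":0,"x":0.036,"y":0.002,"z":0,"jaw":0.2},{"wx":0,"wy":0,"wz":0,"x":0.015,"y":0.001,"z":0,"jaw":0.2}]'
python3 -m handwheel '[{"wx":0,"wy":0,"wz":0,"x":0,"y":0,"z":0,"jaw":0.2},{"wx":0,"wy":0,"wz":0,"x":0,"y":0,"z":0,"jaw":0.2},{"wx":0,"wy":0,"wz":0,"x":0,"y":0,"z":0,"jaw":0.2}]'
```

```text
t: 27.72
tcp_pos: [464.6, -193.3, 163.6]
orientation: [0.0, 0.746, 0.666, 0.0]
contact_force: [-0.0, 0.1, -1.2]
width: 30.0
finger_force: 30.1
t: 29.22
tcp_pos: [565.1, 311.0, 160.8]
orientation: [-0.001, 0.745, 0.667, -0.002]
contact_force: [0.1, -0.7, -1.1]
width: 29.9
finger_force: 30.1
t: 29.6
tcp_pos: [566.3, 308.4, 163.5]
orientation: [0.0, 0.746, 0.666, -0.0]
contact_force: [0.1, 0.5, -1.3]
width: 30.4
finger_force: 30.1
```

```bash
python3 -m handwheel '[{"wx":0,"wy":0,"wz":0,"x":0.001,"y":0,"z":0.03,"jaw":0.2},{"wx":0,"wy":0,"wz":0,"x":0,"y":0,"z":0.03,"jaw":0.2},{"wx":0,"wy":0,"wz":0,"x":0,"y":0,"z":0.015,"jaw":0.2},{"wx":0,"wy":0,"wz":0,"x":0,"y":0,"z":0,"jaw":0.2},{"wx":0,"wy":0,"wz":0,"x":0,"y":0,"z":0,"jaw":0.2}]'
python3 - <<'E'
from cell import robot
import cv2
t=robot.read_camera('top')['image'];s=robot.read_camera('scene')['image']
f=lambda a,k:cv2.resize(a,None,fx=k,fy=k,interpolation=cv2.INTER_CUBIC)
cv2.imwrite('pics/d9.png',f(s[120:260,180:340],5)[100:])
E
```

```text
t: 30.22
tcp_pos: [567.1, 310.7, 89.7]
orientation: [0.0, 0.746, 0.666, 0.001]
contact_force: [0.4, 0.3, -0.7]
width: 30.6
finger_force: 30.1
```

View pics/d9.png

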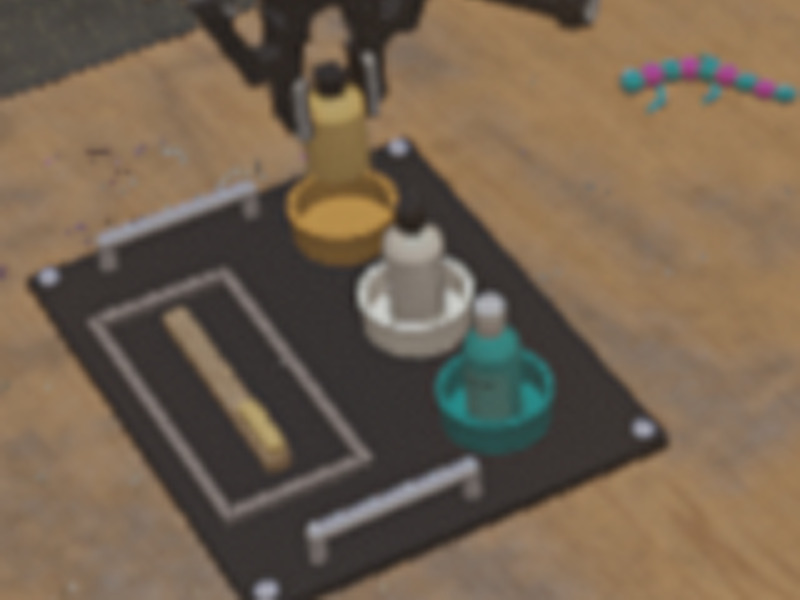

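```bash
python3 -c "
from h import *
g=lambda x,y,z:at('scene',180-.4+x/5,120-.4+(y+100)/5,z).round(1)
print(g(341,175,55.6),g(343,208,31),g(495,385,31),g(416,291,31))
f,cx,cy,R,t=C['scene'];p=R@[567.1,310.7,55.6]+t;print((f*p[0]/p[2]+cx-180+.4)*5,(f*p[1]/p[2]+cy-120+.4)*5-100)"
```

```text
[565.  301.6  55.6] [566.2 305.3  31. ] [551.1 150.9  31. ] [559.5 229.8  31. ]
334.5703059472325 164.35820121761066
```

The amber bottle is upright over its cup. The difference between the cameras (under 4 mm) fits the 8 mm clearance. The white and teal bottles still stand. Setting it down.

```bash
python3 -m handwheel '[{"wx":0,"wy":0,"wz":0,"x":-0.002,"y":0,"z":0.01,"jaw":0.2},{"wx":0,"wy":0,"wz":0,"x":0,"y":0,"z":0.015,"jaw":0.2},{"wx":0,"wy":0,"wz":0,"x":0,"y":0,"z":0.008,"jaw":0.2},{"wx":0,"wy":0,"wz":0,"x":0,"y":0,"z":0.002,"jaw":0.2},{"wx":0,"wy":0,"wz":0,"x":0,"y":0,"z":0,"jaw":0.2},{"wx":0,"wy":0,"wz":0,"x":0,"y":0,"z":0,"jaw":0.2}]'
python3 -m handwheel '[{"wx":0,"wy":0,"wz":0,"x":0,"y":0,"z":0.004,"jaw":0.2},{"wx":0,"wy":0,"wz":0,"x":0,"y":0,"z":0.002,"jaw":0.2},{"wx":0,"wy":0,"wz":0,"x":0,"y":0,"z":0,"jaw":0.2},{"wx":0,"wy":0,"wz":0,"x":0,"y":0,"z":0,"jaw":0.2}]'
```

```text
t: 31.08
tcp_pos: [566.4, 308.8, 53.9]
orientation: [0.0, 0.746, 0.666, 0.0]
contact_force: [-0.0, 0.3, -0.9]
width: 29.9
finger_force: 30.1
t: 31.58
tcp_pos: [566.2, 308.7, 48.1]
orientation: [0.0, 0.746, 0.666, 0.0]
contact_force: [-2.2, -0.9, 5.0]
width: 29.8
finger_force: 30.7
```

Seated, with 5 N of contact. Releasing, rising and backing away toward the robot's left.

```bash
python3 -m handwheel '[{"wx":0,"wy":0,"wz":0,"x":0,"y":0,"z":0,"jaw":0.45},{"wx":0,"wy":0,"wz":0,"x":0,"y":0,"z":0,"jaw":0.7},{"wx":0,"wy":0,"wz":0,"x":0,"y":0,"z":0,"jaw":0.7},{"wx":0,"wy":0,"wz":0,"x":0,"y":0,"z":0,"jaw":0.7},{"wx":0,"wy":0,"wz":0,"x":0,"y":0,"z":-0.02,"jaw":0.7},{"wx":0,"wy":0,"wz":0,"x":0,"y":0,"z":-0.04,"jaw":0.7},{"wx":0,"wy":0,"wz":0,"x":0,"y":0,"z":-0.05,"jaw":0.7},{"wx":0,"wy":0,"wz":0,"x":0,"y":0,"z":-0.05,"jaw":0.7},{"wx":0,"wy":0,"wz":0,"x":0.03,"y":-0.04,"z":0,"jaw":0.7},{"wx":0,"wy":0,"wz":0,"x":0.04,"y":-0.04,"z":0,"jaw":0.7},{"wx":0,"wy":0,"wz":0,"x":0.04,"y":-0.04,"z":0,"jaw":0.7},{"wx":0,"wy":0,"wz":0,"x":0,"y":0,"z":0,"jaw":0.7}]'
python3 - <<'E'
from cell import robot
import cv2
t=robot.read_camera('top')['image'];s=robot.read_camera('scene')['image']
f=lambda a,k:cv2.resize(a,None,fx=k,fy=k,interpolation=cv2.INTER_CUBIC)
cv2.imwrite('pics/d10.png',cv2.hconcat([f(s[140:270,170:300],3),f(t[200:330,160:290],3)]))
E
```

```text
t: 33.08
tcp_pos: [456.4, 434.1, 207.6]
orientation: [-0.0, 0.744, 0.668, 0.0]
contact_force: [0.0, -0.2, 0.1]
width: 60.0
finger_force: 0.0
```

View pics/d10.png

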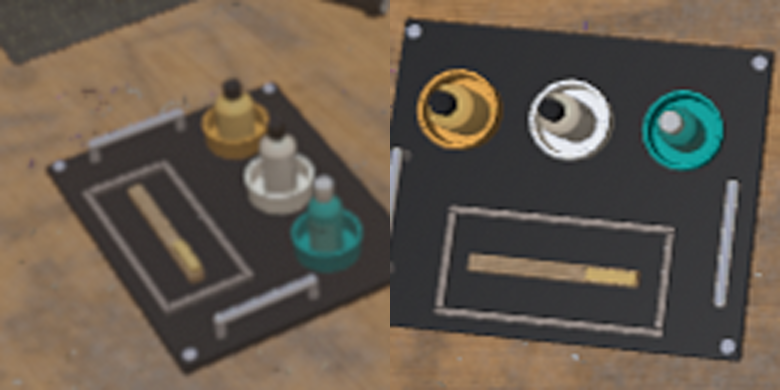

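All three bottles stand in their own cups, and the brush lies bristles up in the bay. The robot is clear, so I'm handing the job in.

```bash
python3 -c "
from cell import robot
print(robot.close_job())"
```

```text
the job is handed in; nothing more can be done
None
```

The caddy is packed and the job handed in at about 33 s: brush bristles up in the bay, then the white, teal and amber bottles upright in their own cups, with the glue bottle and the stick not touched.

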